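# Clamp a glued staple carton with a pump clamp

## Task

The end flap of the staple carton has just been glued. Lay the carton flat on the bed of the bench clamp, lengthwise and centred between the two jaws, and let go of it; then work the clamp's pump trigger back and forth in long strokes until the sprung pad presses against the carton and is pushed about half-way into the jaw. Never press the pad nearly or fully in (that crushes the carton), move the jaw only with the trigger, leave the other things alone, and finish while still holding the trigger pulled so that the clamp stays tight.

Things in the scene. Friction and masses are not known exactly. Their poses are not given: they have to be found in the camera images.
- carton_center (a point): centre of the cardboard staple carton, a flat loose box 41 x 74 x 27 mm (x, y, z of its frame; y is its long axis), 0.13 to 0.27 kg, lying flat on the counter; its underside is 13.5 mm below this point. Grasp it across the 41 mm width
- clamp: grey and dark steel bench clamp fixed to the counter; origin on the counter under the trigger axle, x the way its jaw advances, z up. Base plate x = -62 to 230 mm, 76 mm wide, its top (the bed) 12 mm high. Pump housing x = -38 to 38 mm, 38 mm wide, 92 mm high. Fixed jaw's face at x = 210 mm, 52 mm wide, 48 mm high. Moving jaw plate 12 mm thick, 46 mm wide, 46 mm high
- clamp_bed (a point): point on the bed (top of the base plate) in the middle of the bay between the jaws, 45 mm from the fixed jaw's face; a good place for the centre of the carton's underside, carton's long axis along the clamp's x
- fixed_jaw_face (a point): middle of the fixed jaw's face, 26 mm above the counter
- pad_center (a point): middle of the front face of the sprung pad on the moving jaw; the pad is 42 mm wide and 30 mm high and moves along the clamp's x; with the pad out and joint jaw = 0 it stands at x = 88 mm, 122 mm from the fixed jaw's face
- jaw (a joint): slide of the moving jaw, m: 0 fully back, grows to 0.068 towards the fixed jaw; starts between 0 and 0.015. Only friction of 2 to 4 N keeps it in place: the pad's spring pushes it back when the trigger is let go, so the pad stays half-way in only while the trigger is held
- pad (a joint): how far the sprung pad is pushed into the jaw, m: 0 out, 0.015 fully in (against the jaw plate); spring 1.2 N per mm. Half-way is 0.0075; its two steel guide pins then stand out behind the jaw plate by as much
- trigger (a joint): pump trigger, rad: 0 at rest (leaning 0.25 rad from upright to the clamp's +x), 0.5 fully pulled to the clamp's -x; springs back. A pawl drives the jaw forward 30 mm per rad of pull and skips back over the teeth (4 mm apart) on the return, so the first 4 mm or less of a stroke may be lost (about 12 mm a full stroke). Takes 3 to 5 N at the grip when free, 5 N more with the pad half in
- grip_center (a point): centre of the black ribbed grip at the top of the trigger, 14 mm thick (along the swing), 18 mm wide (along the clamp's y), 42 mm long; 73 mm from the axle; moves with the trigger, about 36 mm over a full stroke. Pinch it across the 18 mm with the tool turning along with the trigger (a hard pinch that keeps its tilt jams), or push it from its +x side
- trigger_axle (a point): axis of the trigger hinge, parallel to the clamp's y, 78 mm above the counter
- carton: the carton as a body, origin at the centre of its underside
- glue_stick: glue stick lying down, 28 x 95 mm; bystander, leave alone
- stamp: wooden rubber stamp standing up, 73 mm high; bystander, leave alone
- remover: staple remover, 39 x 56 x 20 mm; bystander, leave alone
- clip: black binder clip, 41 x 51 x 21 mm; bystander, leave alone
Things that resemble listed ones, but are neither listed nor needed, are in the scene too. Leave any purple look-alike of the carton alone.

How it is judged:
By the outcome, as a careful person would: the job done as asked, in the order asked, and still so for the second after the job is handed in, while the arm keeps its last pose, push and grip.
It also fails if it takes over 72 s, if anything falls off the work surface, if the arm or the gripper's body presses on something with over 40 N, if the wrist force passes 120 N, or if a joint passes its speed limit or range.

## Robot

A 6-joint arm with a two-finger parallel gripper is mounted at the origin on a cart in front of the work surface, level with it; the furniture and walls round the work are solid. World frame = base frame: x ahead of the robot, y to its left, z up, the work surface at z = 0. Lengths are in mm, angles in rad, forces in N, time in s.
With the tool pointing down it reaches from about 325 to 900 mm from the base axis. Payload 3.5 kg.
Tool frame: the origin (TCP) lies between the finger pads; the fingertips stand 22 mm ahead of it and the grasp point (between the pads) lies 3 mm ahead of it (ctrl.tcp_to_tips is the distance from the TCP to the fingertips, in mm); z points along the fingers, y is the direction in which the jaws open and shut (so a half turn about z gives the same grasp; the last joint's range is limited). The gripper opens to 85 mm and grips with 20 to 120 N. Pads are 22 mm wide; open, the fingers measure 114 mm over their backs; the gripper's body (76 mm by 85 mm) begins 54 mm behind the grasp point. The pads swing forward as they close: fully open they stand 13 mm farther back than shut.
Start: joints at [0.999, 0.276, -0.026, 1.268, 0, 1.467], TCP at [282.391, 557.564, 253.313] pointing down, gripper open.
Joint ranges: [-3.12, 3.12], [-0.85, 1.88], [-1.08, 1.24], [-1.95, 2.15], [-1.57, 1.53], [-3.14, 3.14]. Speed limits (rad/s): [2.57, 2.57, 3.14, 3.14, 3.14, 3.14].

## Interface

Orientations are given as a rotation vector (axis times angle).
In Python, from workcell import observe, vision, ctrl gives the robot as it stands.
- The arm moves only by the shell command python3 -m jog 'ROWS' [OPENING] [FORCE]. ROWS is JSON, a list of rows, each a list of 4 numbers: the shift along the world's x, y, z in cm, then the turn about the world's z in rad. In form: [[dx, dy, dz, roll], ...]. A call has 1 to 12 rows; each row is the pose to reach, as a shift and turn from the pose commanded when the call began; what a row does not reach only later rows make up. A row lasts 1/8 s, in which the tool goes at most 62.5 mm and 10.7 degrees, less where a joint would pass 70% of its speed; a pose out of reach is approached as far as the arm can. A call with a gripper value outside its range is refused whole. OPENING is the opening, from 0 (shut) to 1 (fully open), set as the call begins (- or left out, the last holds). The fingers move at their own pace and stop on an object; FORCE is the grip in N (left out, the last holds). Time passes only in rows, so rows that repeat a pose let the fingers close. It gives the time, the measured TCP pose, the force and the opening at its end, in the units of the state.
- observe(): the state, without advancing time (a new reading comes with each control period).
- vision.grab_frame(name): name is "side" or "top"; returns a dict with "pixels" (384x512x3 uint8, blue, green, red), "fx", "fy", "cx", "cy" (pixels), "rvec" (rotation vector, rad) and "tvec" (3), from world to camera coordinates, as OpenCV has them. Camera axes: x right, y down, z forward; pixel columns grow to the right and rows downward; lengths in mm; the calibration is good to about 2 mm. A picture is of the moment at which its call begins. There is no depth.
- ctrl.hand_in(): hands the job in, once; it reports no verdict.
The state is a dict: "clock": time; "joints": joint angles; "dq": joint speeds; "tau": joint torques, N m; "tcp_pos": TCP position; "ee_rot": TCP orientation; "force": force on the tool from outside, world axes, zero at the start; "wrist_torque": the same for the moment, N m; "width": opening from 0.0 (shut) to 1.0 (fully open).
Only numpy, scipy, OpenCV 4.12 (cv2) and the standard library are available. Lean on these libraries where they do the work, as an engineer would, in place of code of your own. Each camera call takes 0.05 s, during which the arm holds its last target. There are 200 camera calls.

## Working session

There is one attempt and no reset: what is moved stays moved. The work goes in short steps, Python scripts to look and compute and a shell command to move; the robot and the scene stay as the last step left them, time stands still between calls to the robot, and variables do not carry over. Pictures are saved under pics/ and viewed, about 8 in all and at most 12, crops included, and the job is handed in when it is done.

```bash
ls; mkdir -p pics; cat > h.py <<'E'
import numpy as np, cv2
from workcell import observe, vision, ctrl
def grab(n,fn=None):
    f=vision.grab_frame(n)
    if fn: cv2.imwrite('pics/'+fn,f['pixels'])
    return f
def K(f): return np.array([[f['fx'],0,f['cx']],[0,f['fy'],f['cy']],[0,0,1.]])
def ray(f,u,v):
    R=cv2.Rodrigues(np.array(f['rvec'],float))[0];t=np.array(f['tvec'],float).ravel()
    d=R.T@np.linalg.inv(K(f))@[u,v,1];return -R.T@t,d/np.linalg.norm(d)
def onz(f,u,v,z):
    c,d=ray(f,u,v);return c+d*(z-c[2])/d[2]
def proj(f,P):
    return cv2.projectPoints(np.array(P,float).reshape(-1,3),np.array(f['rvec'],float),np.array(f['tvec'],float),K(f),None)[0].reshape(-1,2)
E
python3 - <<'E'
from h import *
for n in('top','side'):
    f=grab(n,n+'0.png');print(n,[f[k] for k in('fx','cx','cy')],ray(f,256,192))
print(observe())
E
```

```text
pics
top [475.8098171128863, 253.14017728588198, 189.77189574934047] (array([ 432.36226031,   63.37654772, 1241.23623083]), array([ 0.10438458,  0.01065735, -0.9944799 ]))
side [453.79965815931496, 259.234036421611, 193.2375634540908] (array([  463.90287611, -1149.85030801,   603.85633875]), array([ 0.0778997 ,  0.92989844, -0.35947256]))
{'clock': 0.1, 'joints': array([ 9.98570288e-01,  2.77103005e-01, -2.77593230e-02,  1.26800579e+00,
        3.62974853e-05,  1.46741605e+00]), 'dq': array([ 0.00052338, -0.00092063,  0.00259433,  0.00101896, -0.00065234,
       -0.00067632]), 'tau': array([ 5.01654613e-04, -4.46707785e+01,  2.96128517e+01,  8.45923059e-03,
       -1.03676482e-04,  2.35618637e-05]), 'tcp_pos': array([282.03554289, 556.99668889, 252.23552691]), 'ee_rot': array([-7.29566718e-01, -3.05496296e+00,  3.05084090e-03]), 'force': array([ 0.39876506, -0.39509475,  0.44666698]), 'wrist_torque': array([ 0.036025  ,  0.00273896, -0.01888358]), 'width': 1.000540139218941}
```

View pics/top0.png

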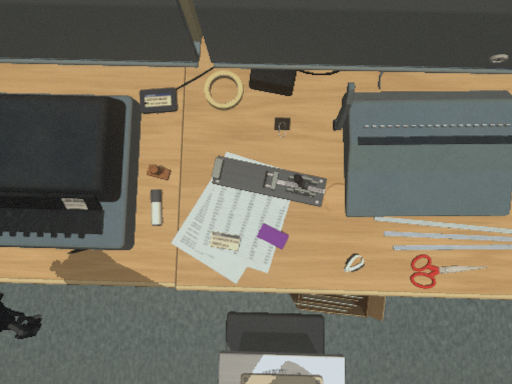

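View pics/side0.png

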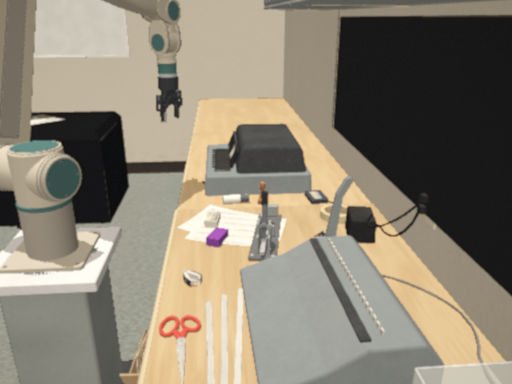

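The top view shows the clamp at about (270,180), fixed jaw near (217,167) and pump near (300,185). There's a labelled carton at (225,241) and the purple look-alike at (272,236). I'll zoom in next.

```bash
python3 - <<'E'
from h import *
a=cv2.imread('pics/top0.png')[140:260,140:340];b=cv2.imread('pics/side0.png')[170:280,170:320]
cv2.imwrite('pics/z0.png',cv2.resize(a,None,fx=4,fy=4,interpolation=cv2.INTER_CUBIC));cv2.imwrite('pics/z1.png',cv2.resize(b,None,fx=5,fy=5,interpolation=cv2.INTER_CUBIC))
E
```

```text
(no output)
```

View pics/z0.png

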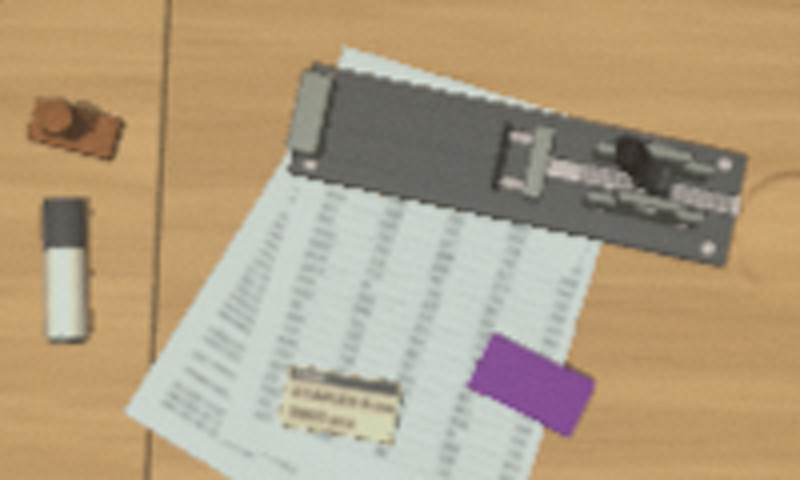

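View pics/z1.png

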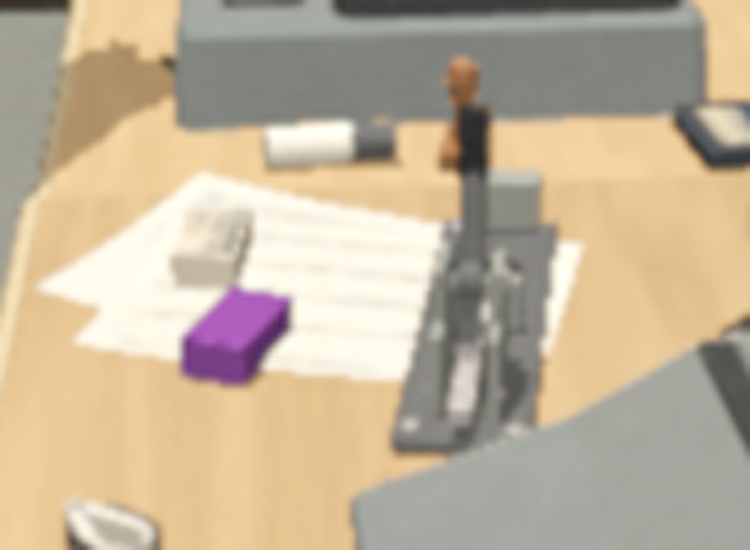

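```bash
cat > m.py <<'E'
from h import *
f=grab('top');im=f['pixels']
o=lambda p:((p[0]+.5)/4-.5+140,(p[1]+.5)/4-.5+140)
print('manual plate')
P=np.array([onz(f,*o(p),12) for p in[(317,64),(290,173),(724,266),(747,152)]])
print(P.round(1),P.mean(0),[np.linalg.norm(P[i]-P[(i+1)%4]) for i in range(4)])
C=np.array([onz(f,*o(p),27) for p in[(290,367),(403,381),(396,443),(281,430)]])
print('carton',C.round(1),C.mean(0),[np.linalg.norm(C[i]-C[(i+1)%4]) for i in range(4)])
hsv=cv2.cvtColor(im,cv2.COLOR_BGR2HSV)
sub=hsv[140:260,180:340]; 
m=((sub[...,2]<150)&(sub[...,1]<60)).astype(np.uint8)
n,l,s,c=cv2.connectedComponentsWithStats(m)
i=1+np.argmax(s[1:,4]); r=cv2.minAreaRect(np.argwhere(l==i)[:,::-1].astype(np.float32))
B=np.array([onz(f,p[0]+180,p[1]+140,12) for p in cv2.boxPoints(r)]);print('mask plate',s[i],B.round(1),B.mean(0))
w=hsv[225:260,200:250]
m=((w[...,1]>35)&(w[...,2]>100)|(w[...,2]<130)).astype(np.uint8)
for rr in range(35):print(''.join('%4d'%x for x in w[rr,8:42,1]))
E
python3 m.py
```

```text
manual plate
[[ 654.7  176.5   12. ]
 [ 582.3  191.5   12. ]
 [ 529.1  -91.4   12. ]
 [ 603.8 -105.4   12. ]] [592.46365542  42.79100854  12.        ] [np.float64(73.97302205668038), np.float64(287.8876712355307), np.float64(75.99780467239809), np.float64(286.46129613265606)]
carton [[456.1 185.3  27. ]
 [449.2 113.1  27. ]
 [410.  116.4  27. ]
 [416.2 189.6  27. ]] [432.88643611 151.11281893  27.        ] [np.float64(72.53470303898091), np.float64(39.330333544036684), np.float64(73.46302235041296), np.float64(40.17305322925926)]
mask plate [  32   16  114   50 2898] [[ 582.2  197.1   12. ]
 [ 657.3  184.1   12. ]
 [ 602.7 -105.5   12. ]
 [ 528.7  -90.8   12. ]] [592.72020346  46.2255847   12.        ]
  12  12  13  11  12  11   9  13  11  11  12  12  11  12  11  11  10  10  10  12  12  11  11  12  11  10  12  11  12  12  12  12  11  11
  10  13  13  12  12  12  12  11  14  11  12  12  11  11  12  12  11  12  15  12  10  12  11  12  12  11  10  10  13  12  11  12  11  11
  12  12  12   9  13  12  13  11  12  11  13  12  11  11  11  12  13  13  12  14  14  11  12  12  12  12  13  11  
[... 3706 characters left out ...]
 11  11  13  11
  13  11  11  13  11  11  13  11  12  11  11  11  12  12  10  12  11  11  11  12  11  12  12  11  11  10  12  10  10  12  11  11  12  11
  11  11  12  11  11  13  11  10  11  10  12  11  10  11  12  10  12  11  11  11  13  11  11  11  12  12  12  11  12  11  12  11  13  13
  11  10  14  12  11  11  13  11  13  12  13  10  11  10  11  14  11  10  11  11  11  10  12  12  13  11  12  13  11  11  12  12  12  12
  11  12  12  10  10  11  11  12  11  13  12   9  12  13  11  12  13  12  12  11  11  12  11  12  12  11  10  12  11  12  11  11  10  12
  11  11  11  12  11  11  11  11  11  12  11  12  11  11  10  11  12  12  11  11  12  12  13  12  11  10  12  13  13  12  10  10  12  11
```

```bash
python3 - <<'E'
from h import *
f=grab('top');im=f['pixels'];hsv=cv2.cvtColor(im,cv2.COLOR_BGR2HSV)
w=hsv[225:258,200:248]
m=(w[...,1]>17).astype(np.uint8)
n,l,s,c=cv2.connectedComponentsWithStats(m);i=1+np.argmax(s[1:,4])
b=cv2.boxPoints(cv2.minAreaRect(np.argwhere(l==i)[:,::-1].astype(np.float32)))
B=np.array([onz(f,p[0]+200,p[1]+225,27) for p in b]);print('carton',B.round(1),B.mean(0),[np.linalg.norm(B[i]-B[(i+1)%4]).round(1) for i in range(4)],[np.arctan2(*(B[(i+1)%4]-B[i])[1::-1]).round(3) for i in range(2)])
a=1.386;O=np.array([577.7,-37.8,0]);X=np.array([np.cos(a),np.sin(a),0]);Y=np.array([-X[1],X[0],0])
W=lambda x,y,z:O+x*X+y*Y+[0,0,z]
pts=[W(18,0,148.7),W(88,0,26),W(210,0,48),W(165,0,12),W(230,38,12),W(-62,-38,12),W(-62,38,12)]
print(np.array(pts).round(1))
p=proj(f,pts);print('z0 px',((p-140)*4).round())
g=grab('side');q=proj(g,pts);print('z1 px',((q-170)*5).round())
# grip blobs
d=(hsv[...,2]<45).astype(np.uint8)[165:195,285:315];n,l,s,c=cv2.connectedComponentsWithStats(d);print('grip top',(c[1:]+[285,165]-140)*4,s[1:,4])
h=cv2.cvtColor(g['pixels'],cv2.COLOR_BGR2HSV);d=(h[...,2]<60).astype(np.uint8)[185:210,255:275];n,l,s,c=cv2.connectedComponentsWithStats(d);print('grip side',(c[1:]+[255,185]-170)*5,s[1:,4])
E
```

```text
carton [[418.3 193.3  27. ]
 [459.5 187.9  27. ]
 [449.  112.   27. ]
 [407.9 117.6  27. ]] [433.68072816 152.67631031  27.        ] [np.float64(41.5), np.float64(76.7), np.float64(41.4), np.float64(76.4)] [np.float64(-0.129), np.float64(-1.708)]
[[ 581.   -20.1  148.7]
 [ 593.9   48.7   26. ]
 [ 616.3  168.6   48. ]
 [ 608.   124.4   12. ]
 [ 582.6  195.3   12. ]
 [ 603.7 -105.7   12. ]
 [ 529.   -91.8   12. ]]
z0 px [[630. 154.]
 [508. 157.]
 [321. 112.]
 [393. 135.]
 [283. 171.]
 [746. 151.]
 [723. 265.]]
z1 px [[472. 141.]
 [480. 290.]
 [496. 176.]
 [490. 257.]
 [439. 213.]
 [529. 440.]
 [386. 433.]]
grip top [[632. 170.]] [2]
grip side [[471.04651163 140.58139535]] [43]
```

```bash
python3 -m jog '[[1,-5,0,-0.17],[2,-11,0,-0.34],[3,-17,0,-0.51],[4,-23,0,-0.68],[5,-29,0,-0.85],[7,-34,0,-1.02],[11,-38,-3,-1.19],[15.1,-40.6,-7,-1.24],[15.1,-40.6,-11,-1.24],[15.1,-40.6,-14,-1.24],[15.1,-40.6,-14,-1.24],[15.1,-40.6,-14,-1.24]]' 1 30; python3 - <<'E'
from h import *
f=grab('top','a.png');s=observe();print(s['tcp_pos'],s['ee_rot'],s['joints'])
E
```

```text
clock: 1.75
tcp_pos: [434.1, 151.8, 114.4]
ee_rot: [2.368, 2.063, 0.002]
force: [0.3, -0.8, -0.4]
width: 1.001
[434.67992449 151.99596274 114.88464039] [2.36785812 2.06249236 0.00401231] [ 1.95832881e-01  1.06696726e-01 -5.51804606e-01  9.09368482e-01
  3.39336654e-05  1.90426331e+00]
```

```bash
python3 -m jog '[[-0.1,0,-4,0],[-0.1,0,-7,0],[-0.1,0,-8.4,0],[-0.1,0,-8.8,0],[-0.1,0,-8.8,0]]'; python3 -m jog '[[0,0,0,0],[0,0,0,0],[0,0,0,0],[0,0,0,0],[0,0,0,0],[0,0,0,0]]' 0.3 30
```

```text
clock: 2.42
tcp_pos: [433.4, 151.9, 26.2]
ee_rot: [2.368, 2.063, 0.003]
force: [0.9, 0.3, 1.6]
width: 1.0
clock: 3.18
tcp_pos: [432.8, 151.7, 25.9]
ee_rot: [2.369, 2.063, 0.001]
force: [-1.4, 0.6, 6.2]
width: 0.467
```

```bash
python3 -m jog '[[0,0,2,0],[0,0,6,0],[0,0,9,0],[0,0,9,0]]';python3 - <<'E'
from h import *
f=grab('top');g=grab('side')
a=cv2.resize(f['pixels'][140:260,180:340],None,fx=4,fy=4,interpolation=cv2.INTER_CUBIC)
b=cv2.resize(g['pixels'][150:280,180:310],None,fx=3.69,fy=3.69)[:480]
cv2.imwrite('pics/b.png',cv2.resize(np.hstack([a,cv2.resize(b,(480,480))]),None,fx=.7,fy=.7,interpolation=cv2.INTER_AREA))
E
```

```text
clock: 3.68
tcp_pos: [434.3, 152.0, 117.1]
ee_rot: [2.367, 2.061, 0.007]
force: [0.3, -0.0, -3.4]
width: 0.463
```

View pics/b.png

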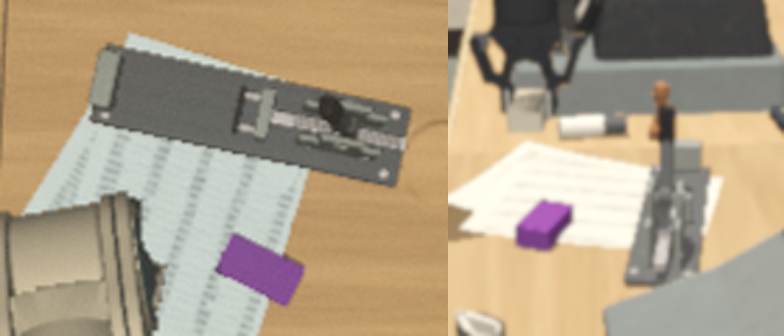

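```bash
python3 -m jog '[[4,-0.7,0,-0.02],[9,-1.5,0,-0.05],[14,-2.4,0,-0.05],[17.5,-3,0,-0.05],[17.5,-3,0,-0.05],[17.5,-3,-4,-0.05],[17.5,-3,-6.5,-0.05],[17.5,-3,-7.5,-0.05],[17.5,-3,-7.7,-0.05],[17.5,-3,-7.7,-0.05]]'; python3 -c "
from workcell import observe;s=observe();print(s['tcp_pos'],s['force'])"
```

```text
clock: 5.03
tcp_pos: [606.5, 121.7, 38.1]
ee_rot: [-2.419, -2.003, 0.001]
force: [-0.8, 0.7, -2.2]
width: 0.463
[606.46565535 121.70713091  38.09882753] [-0.84693027  0.73866062 -2.2483542 ]
```

```bash
python3 -m jog '[[0.1,0,-0.05,0],[0.1,0,-0.1,0],[0.1,0,-0.1,0]]'; python3 -m jog '[[0,0,0,0],[0,0,0,0],[0,0,0,0],[0,0,0,0]]' 0.8; python3 -m jog '[[0,0,3,0],[0,0,8,0],[0,0,14,0],[0,0,17,0],[-8,2,17,0],[-16,2,17,0],[-16,2,17,0]]';python3 - <<'E'
from h import *
f=grab('top','c0.png');g=grab('side','c1.png')
a=cv2.resize(f['pixels'][150:210,200:340],None,fx=5,fy=5,interpolation=cv2.INTER_CUBIC)
b=cv2.resize(g['pixels'][180:270,200:340],None,fx=5,fy=5,interpolation=cv2.INTER_CUBIC)[:290]
cv2.imwrite('pics/c.png',np.vstack([a,b]))
E
```

```text
clock: 5.4
tcp_pos: [608.2, 121.7, 37.9]
ee_rot: [-2.42, -2.003, 0.0]
force: [-3.5, 0.4, 5.8]
width: 0.467
clock: 5.9
tcp_pos: [608.6, 121.5, 37.2]
ee_rot: [2.42, 2.003, 0.0]
force: [-0.1, 0.1, 0.1]
width: 0.798
clock: 6.78
tcp_pos: [445.3, 141.6, 207.0]
ee_rot: [-2.419, -2.003, 0.002]
force: [0.2, 0.4, 0.6]
width: 0.801
```

View pics/c.png

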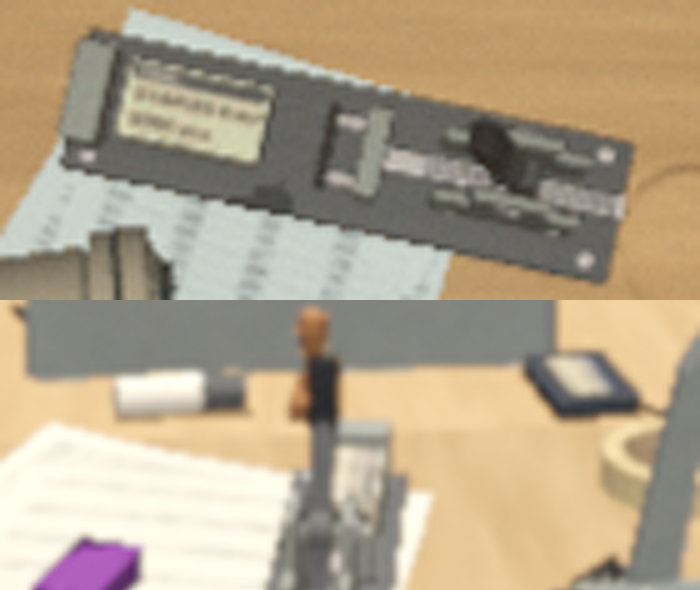

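```bash
cat >> h.py <<'E'
a=1.386;O=np.array([577.7,-37.8,0]);X=np.array([np.cos(a),np.sin(a),0]);Y=np.array([-X[1],X[0],0])
def cl(P): P=np.asarray(P)-O; return np.array([P@X,P@Y])
E
python3 - <<'E'
from h import *
f=grab('top')
o=lambda p:((p[0]+.5)/5-.5+200,(p[1]+.5)/5-.5+150)
def show(n,ps,z):
    print(n,np.array([cl(onz(f,*o(p),z)) for p in ps]).round(1).tolist())
show('carton',[(133,56),(275,88),(266,165),(117,136)],39)
show('fixed',[(78,38),(117,46),(104,148),(62,135)],48)
show('jawplate',[(372,108),(392,112),(377,196),(356,190)],58)
show('padtop',[(332,104),(342,106),(330,188),(318,186)],41)
show('plate -x',[(634,145),(605,283)],12)
show('plate near +x',[(64,167)],12)
E
```

```text
carton [[200.1, -22.8], [125.5, -21.8], [121.6, 18.0], [199.2, 19.3]]
fixed [[228.6, -24.6], [208.3, -24.8], [203.3, 27.7], [225.6, 25.7]]
jawplate [[74.9, -19.1], [64.6, -19.2], [63.3, 23.9], [74.2, 23.1]]
padtop [[95.3, -19.5], [90.1, -19.5], [87.3, 22.9], [93.5, 23.2]]
plate -x [[-62.2, -35.5], [-61.6, 38.2]]
plate near +x [[225.5, 37.8]]
```

```bash
python3 -m jog '[[5,-4,0,0],[10,-8,0,0],[14,-11.5,0,0],[14,-11.5,0,0],[14,-11.5,-2.5,0],[14,-11.5,-4.5,0],[14,-11.5,-4.5,0]]' 0; python3 -m jog '[[0,0,0,0]]'
```

```text
clock: 7.8
tcp_pos: [586.8, 27.0, 160.3]
ee_rot: [-2.417, -2.001, 0.005]
force: [0.1, -0.2, 0.7]
width: -0.003
clock: 7.92
tcp_pos: [588.9, 26.9, 163.0]
ee_rot: [2.419, 2.003, 0.001]
force: [-0.3, -0.2, -0.2]
width: -0.001
```

```bash
python3 -m jog '[[-0.2,-1,0,0],[-0.37,-2,0,0],[-0.46,-2.5,0,0],[-0.46,-2.5,0,0]]'; python3 -m jog '[[-0.07,-0.4,0,0],[-0.15,-0.8,0,0],[-0.15,-0.8,0,0]]';  python3 -m jog '[[-0.07,-0.4,0,0],[-0.15,-0.8,0,0],[-0.15,-0.8,0,0]]'
```

```text
clock: 8.43
tcp_pos: [583.9, 1.0, 162.6]
ee_rot: [2.421, 2.002, 0.001]
force: [0.3, 0.3, -0.0]
width: 0.003
clock: 8.8
tcp_pos: [582.6, -6.4, 162.6]
ee_rot: [2.42, 2.003, 0.001]
force: [0.7, 2.5, 1.8]
width: -0.002
clock: 9.18
tcp_pos: [581.0, -14.7, 162.5]
ee_rot: [2.42, 2.002, 0.001]
force: [1.1, 2.6, 2.2]
width: -0.002
```

```bash
python3 -m jog '[[-0.09,-0.5,0,0],[-0.18,-1,0,0],[-0.28,-1.5,0,0],[-0.28,-1.5,0,0]]';  python3 -m jog '[[-0.07,-0.4,0,0],[-0.07,-0.4,0,0]]';python3 -m jog '[[-0.07,-0.4,0,0],[-0.07,-0.4,0,0]]';python3 -m jog '[[-0.05,-0.3,0,0],[-0.05,-0.3,0,0]]'; cat > pad.py <<'E'
from h import *
import sys
f=grab('top',sys.argv[1]+'.png')
a=cv2.resize(f['pixels'][150:210,200:340],None,fx=5,fy=5,interpolation=cv2.INTER_CUBIC);cv2.imwrite('pics/%s_z.png'%sys.argv[1],a)
# brightness profile along clamp x at bed height band, z=41 mm
R=[]
for y in (-14,-12,12,14,16):
    pts=[O+x*X+(y+1)*Y+[0,0,43] for x in range(50,216)]
    p=proj(f,pts).astype(np.float32)
    R.append(cv2.remap(cv2.cvtColor(f['pixels'],cv2.COLOR_BGR2GRAY),p[:,0],p[:,1],cv2.INTER_LINEAR).ravel())
r=np.array(R)
if len(sys.argv)>2:
  for i in(0,1,3,4):print(i,r[i].astype(int).tolist())
E
python3 pad.py d 1
```

```text
clock: 9.68
tcp_pos: [578.1, -29.7, 162.6]
ee_rot: [2.421, 2.002, 0.001]
force: [0.3, 4.1, 5.0]
width: -0.0
clock: 9.93
tcp_pos: [577.4, -33.5, 162.4]
ee_rot: [2.42, 2.003, 0.001]
force: [1.4, 4.6, 4.4]
width: 0.005
clock: 10.18
tcp_pos: [576.6, -37.4, 162.1]
ee_rot: [-2.42, -2.003, -0.0]
force: [2.0, 4.4, 2.2]
width: -0.002
clock: 10.42
tcp_pos: [576.4, -38.5, 162.0]
ee_rot: [-2.417, -2.002, -0.006]
force: [3.3, 8.5, 2.5]
width: 0.001
0 [97, 97, 97, 97, 98, 99, 98, 96, 96, 96, 97, 98, 98, 99, 99, 99, 99, 98, 98, 99, 100, 100, 98, 97, 98, 102, 108, 121, 131, 137, 141, 144, 144, 144, 142, 139, 135, 139, 146, 155, 162, 169, 174, 172, 169, 165, 163, 161, 159, 158, 152, 147, 137, 119, 101, 85, 75, 68, 77, 86, 91, 94, 97, 97, 96, 96, 96, 96, 96, 97, 98, 97, 96, 93, 88, 83, 104, 126, 142, 140, 137, 132, 125, 120, 121, 123, 123, 121, 120, 117, 115, 112, 113, 115, 117, 120, 121, 121, 122, 121, 120, 117, 116, 116, 115, 118, 119, 120, 123, 124, 124, 122, 120, 119, 117, 118, 117, 119, 121, 122, 125, 126, 129, 131, 134, 137, 139, 143, 144, 145, 148, 150, 151, 151, 152, 152, 151, 151, 149, 146, 1
[... 1776 characters left out ...]
 100, 100, 100, 92, 85, 89, 108, 125, 134, 142, 148, 149, 150, 150, 150, 150, 150, 148, 147, 148, 151, 154, 159, 164, 167, 171, 173, 174, 174, 170, 168, 156, 133, 112, 93, 73, 63, 71, 81, 88, 95, 101, 99, 98, 98, 98, 99, 98, 98, 98, 99, 99, 98, 97, 96, 104, 115, 130, 144, 160, 170, 178, 185, 184, 186, 183, 177, 173, 170, 167, 168, 169, 172, 179, 184, 189, 187, 186, 179, 171, 167, 167, 167, 170, 171, 175, 177, 178, 179, 177, 173, 167, 161, 157, 154, 153, 153, 153, 154, 158, 165, 172, 171, 171, 166, 159, 155, 157, 162, 170, 177, 187, 186, 185, 179, 171, 166, 162, 163, 165, 167, 172, 176, 183, 190, 188, 186, 177, 160, 144, 130, 117, 102, 95, 88, 82, 76, 70, 81, 96, 112, 125, 138, 144, 146, 148]
```

View pics/d_z.png

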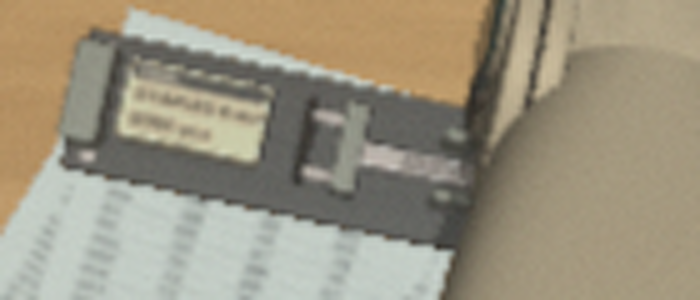

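```bash
cat > pad.py <<'E'
from h import *
import sys
f=grab('top',sys.argv[1]+'.png');g=cv2.cvtColor(f['pixels'],cv2.COLOR_BGR2GRAY)
cv2.imwrite('pics/%s_z.png'%sys.argv[1],cv2.resize(f['pixels'][150:210,200:340],None,fx=5,fy=5,interpolation=cv2.INTER_CUBIC))
xs=np.arange(50,216,.5)
def prof(ys,z=43):
    r=0
    for y in ys:
        p=proj(f,[O+x*X+(y+1)*Y+[0,0,z] for x in xs]).astype(np.float32)
        r=r+cv2.remap(g,p[:,0],p[:,1],cv2.INTER_LINEAR).ravel().astype(float)
    return r/len(ys)
a=prof([-20,-19,-18,18,19]);b=prof([-14,-13,12,13,14])
up=np.argmax(a>120);rear=xs[up]
k=up+20+np.argmin(b[up+20:up+75]);pad=xs[k]
j=k-np.argmax(b[k::-1]>115);fall=xs[j]
c=np.argmax(b[k:]>135)+k
print('rear %.1f padfall %.1f dark %.1f carton %.1f | rear-fall %.1f rear-dark %.1f'%(rear,fall,pad,xs[c],fall-rear,pad-rear), 'F',observe()['force'].round(1))
E
python3 pad.py e0
python3 -m jog '[[0.2,1,0,0],[0.4,2.2,0,0],[0.6,3.4,0,0],[0.8,4.3,0,0],[0.8,4.3,0,0],[0.6,3.4,0,0],[0.45,2.5,0,0],[0.3,1.6,0,0],[0.2,1.0,0,0],[0.1,0.4,0,0],[0.02,0.1,0,0],[0.02,0.1,0,0]]'; python3 pad.py e1
```

```text
rear 76.5 padfall 101.5 dark 106.5 carton 127.0 | rear-fall 25.0 rear-dark 30.0 F [3.2 8.1 1.9]
clock: 12.02
tcp_pos: [576.8, -38.6, 162.4]
ee_rot: [-2.419, -2.002, -0.006]
force: [2.1, 6.9, 2.1]
width: 0.003
rear 89.0 padfall 113.0 dark 117.0 carton 127.0 | rear-fall 24.0 rear-dark 28.0 F [1.4 7.3 3.1]
```

```bash
python3 -m jog '[[0.2,1,0,0],[0.4,2.2,0,0],[0.6,3.4,0,0],[0.8,4.3,0,0],[0.8,4.3,0,0],[0.6,3.4,0,0],[0.45,2.5,0,0],[0.3,1.6,0,0],[0.2,1.0,0,0],[0.1,0.4,0,0],[0.02,0.1,0,0],[0.02,0.1,0,0]]'; python3 pad.py e2
```

```text
clock: 13.58
tcp_pos: [576.9, -38.4, 162.4]
ee_rot: [-2.42, -2.002, -0.003]
force: [1.7, 4.7, 2.0]
width: -0.002
rear 100.5 padfall 123.5 dark 127.5 carton 131.0 | rear-fall 23.0 rear-dark 27.0 F [1.8 5.8 2.6]
```

```bash
python3 -m jog '[[0.2,1,0,0],[0.4,2.2,0,0],[0.6,3.4,0,0],[0.8,4.3,0,0],[0.8,4.3,0,0],[0.6,3.4,0,0],[0.45,2.5,0,0],[0.35,2.0,0,0],[0.28,1.5,0,0],[0.28,1.5,0,0],[0.28,1.5,0,0]]'; python3 pad.py e3; python3 -m jog '[[-0.04,-0.2,0,0],[-0.08,-0.4,0,0],[-0.08,-0.4,0,0]]';python3 pad.py e4
```

```text
clock: 15.0
tcp_pos: [579.7, -23.4, 162.8]
ee_rot: [-2.42, -2.003, -0.002]
force: [0.1, 4.0, 3.9]
width: 0.003
rear 106.5 padfall 128.0 dark 132.5 carton 135.0 | rear-fall 21.5 rear-dark 26.0 F [0.7 4.3 4.3]
clock: 15.42
tcp_pos: [579.0, -26.8, 162.9]
ee_rot: [-2.419, -2.003, -0.004]
force: [1.8, 5.8, 6.0]
width: -0.001
rear 107.5 padfall 128.0 dark 132.5 carton 135.0 | rear-fall 20.5 rear-dark 25.0 F [0.3 5.9 5.9]
```

View pics/e4_z.png

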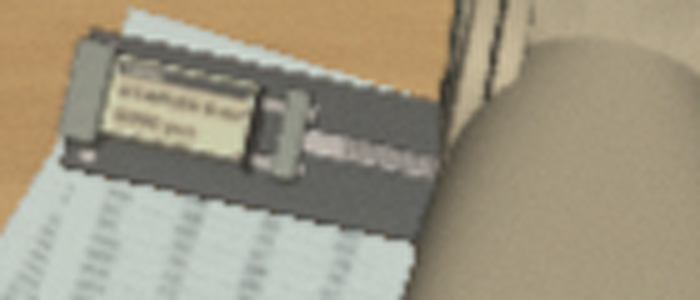

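```bash
python3 -m jog '[[-0.04,-0.2,0,0],[-0.08,-0.5,0,0],[-0.08,-0.5,0,0],[-0.08,-0.5,0,0]]';python3 pad.py e5; cat > fine.py <<'E'
from h import *
import sys
f=vision.grab_frame('top')
xs=np.arange(50,216,.25)
def prof(g,ys,z=43):
    return np.mean([cv2.remap(g,*[q.astype(np.float32) for q in proj(f,[O+x*X+(y+1)*Y+[0,0,z] for x in xs]).T],cv2.INTER_LINEAR).ravel() for y in ys],0)
def cross(p,i0,i1,sign):
    s=p[i0:i1];t=(s.max()+s.min())/2;m=(s>t) if sign>0 else (s<t);k=np.argmax(m);a,b=s[k-1],s[k];return xs[i0]+.25*(k-1+(t-a)/(b-a))
for n in sys.argv[1:]:
    g=cv2.imread('pics/%s.png'%n).astype(np.float32)
    g=cv2.cvtColor(g,cv2.COLOR_BGR2GRAY)
    a=prof(g,[-20,-19,-18,18,19,20]);b=prof(g,[-14,-13,-12,12,13,14]);c=prof(g,[-6,-5,-4,4,5,6])
    up=np.argmax(a>120);r=cross(a,up-16,up+16,1)
    pl=up+12;front=cross(a,pl,pl+48,-1)
    k=up+40+np.argmin(b[up+40:up+150]);fall=cross(b,k-28,k+1,-1)
    kc=up+60+np.argmin(c[up+60:up+150])
    ce=cross(b,k,k+40,1)
    print(n,'rear %.2f front %.2f fall %.2f cartonrise %.2f | fall-rear %.2f fall-front %.2f'%(r,front,fall,ce,fall-r,fall-front))
E
python3 fine.py c0 e0 e1 e2 e3 e4 e5
```

```text
clock: 15.98
tcp_pos: [578.2, -31.6, 162.9]
ee_rot: [-2.419, -2.003, -0.004]
force: [0.3, 6.5, 5.9]
width: -0.003
rear 109.5 padfall 128.0 dark 132.5 carton 135.0 | rear-fall 18.5 rear-dark 23.0 F [0.8 5.9 5.1]
c0 rear 65.34 front 75.27 fall 90.80 cartonrise 96.51 | fall-rear 25.46 fall-front 15.53
e0 rear 76.06 front 86.61 fall 102.82 cartonrise 108.46 | fall-rear 26.76 fall-front 16.21
e1 rear 88.89 front 98.67 fall 114.13 cartonrise 125.49 | fall-rear 25.24 fall-front 15.46
e2 rear 100.11 front 109.62 fall 124.40 cartonrise 130.01 | fall-rear 24.29 fall-front 14.78
e3 rear 106.65 front 116.25 fall 129.28 cartonrise 134.24 | fall-rear 22.62 fall-front 13.03
e4 rear 107.54 front 117.30 fall 129.38 cartonrise 134.24 | fall-rear 21.84 fall-front 12.07
e5 rear 109.82 front 120.43 fall 129.30 cartonrise 134.22 | fall-rear 19.48 fall-front 8.87
```

```bash
python3 -m jog '[[-0.02,-0.12,0,0],[-0.05,-0.25,0,0],[-0.05,-0.25,0,0],[-0.05,-0.25,0,0]]';for i in 6 7 8; do python3 pad.py e$i; done; python3 fine.py e6 e7 e8
python3 - <<'E'
from h import *
g=grab('side');f=grab('top')
a=cv2.resize(f['pixels'][150:210,200:340],None,fx=5,fy=5,interpolation=cv2.INTER_CUBIC)
b=cv2.resize(g['pixels'][180:240,200:340],None,fx=5,fy=5,interpolation=cv2.INTER_CUBIC)
cv2.imwrite('pics/fin.png',np.vstack([a,b[:290]]))
E
```

```text
clock: 16.58
tcp_pos: [577.7, -33.9, 162.8]
ee_rot: [-2.419, -2.003, -0.004]
force: [1.6, 6.7, 4.5]
width: -0.0
rear 110.0 padfall 128.0 dark 132.5 carton 135.0 | rear-fall 18.0 rear-dark 22.5 F [1.7 7.  5.4]
rear 110.0 padfall 128.0 dark 132.5 carton 135.0 | rear-fall 18.0 rear-dark 22.5 F [1.4 7.3 5.3]
rear 110.0 padfall 128.0 dark 132.5 carton 135.0 | rear-fall 18.0 rear-dark 22.5 F [1.2 7.5 5. ]
e6 rear 110.01 front 120.38 fall 129.23 cartonrise 134.25 | fall-rear 19.22 fall-front 8.84
e7 rear 110.07 front 120.26 fall 129.43 cartonrise 134.22 | fall-rear 19.35 fall-front 9.17
e8 rear 110.13 front 120.31 fall 129.35 cartonrise 134.21 | fall-rear 19.22 fall-front 9.04
```

View pics/fin.png

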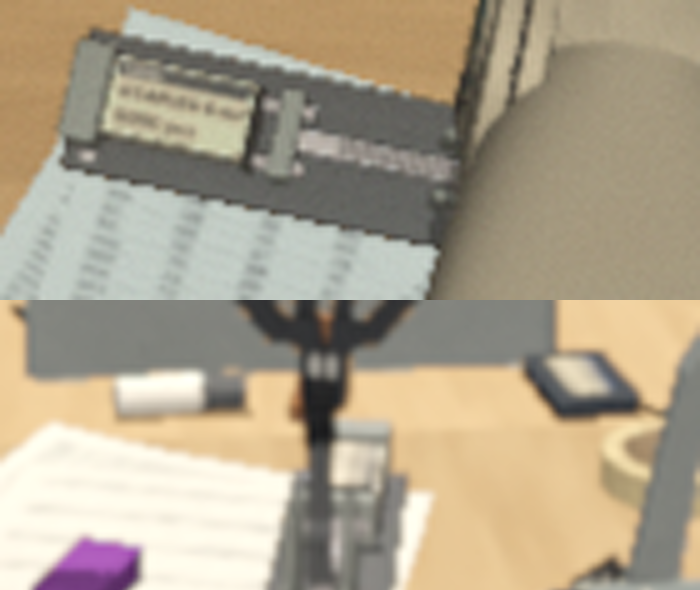

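```bash
python3 -c "
from workcell import ctrl,observe
s=observe();print(s['clock'],s['tcp_pos'],s['force']);print(ctrl.hand_in())"
```

```text
16.875 [577.72288286 -33.92238311 162.79992921] [1.20821874 7.86945019 5.66033994]
the job is handed in; nothing more can be done
None
```

The carton is clamped with the pad pushed about half-way in, and I handed the job in at about 17 s with the trigger still held pulled by the closed fingers. I laid the carton lengthwise on the bed, let go of it, and pumped three full strokes plus one partial stroke.

- **Carton seat:** it sits against the fixed jaw and the pad had stopped moving. It looked about 2–3 mm off the clamp's centreline when placed, and I left that uncorrected.
- **Pad depth:** the last pictures read 6.5–6.7 mm directly. Earlier pictures plus the trigger travel since then give 7.2–8.0 mm. The two disagree by about 1 mm, and my best figure is about 7 mm against the 7.5 mm target.
- **Trigger hold:** the last sideways push was about 8 N, with about 2 mm of jaw travel left before the trigger's end stop.
- **Other things:** I did not touch the bystanders or the purple look-alike. Those in the last picture showed no change.

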